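# Fit the microscope camera and lower its lens

## Task

Get the digital microscope ready for viewing: plug the loose camera block fully into the rectangular port on top of the microscope's head, and lower the small lever on the end of the head all the way down, which brings the lens down to the slide. Leave the slide box, bottle and dish where they are.

Things in the scene. Friction and masses are not known exactly. Their poses are not given: they have to be found in the camera images.
- microscope: White digital microscope, fixed. Origin: on the desk under the lens axis, z up. Base 150 mm (x), from y = -85 to +130, 30 mm high; column 60 x 60 mm at y = +100, 235 mm high; black stage 124 x 124 mm, top at 105 mm; head 84 mm (x) by 96 mm (y) about the origin, 195 to 235 mm high, flat on top. The lever points to -y; only it rises above 235 mm.
- port (a point): Centre of the mouth of the rectangular port in the flat top of the head, 235 mm above the desk, axes as the microscope's. The hole is 33 mm (x) by 43 mm (y), vertical, 21 mm deep, with a 1.5 mm chamfer.
- camera: Loose black camera block, about 0.16 kg, standing on its plug. Origin: centre of the plug's underside, z up. Aluminium plug 30 mm (x) by 40 mm (y), 18 mm long; above it the block, 44 mm (x) by 56 mm (y), from z = 18 to 58 mm, and a grey cover to 60 mm. Fully home, the block sits on the head, origin 18 mm below port; x along the port's x, either way round.
- lift_lever (a joint): Angle of the lever on the microscope's head, rad: 0 = all the way down (level), 0.95 = highest. It pivots about the microscope's x axis at lever_pivot, is held by friction wherever it is left (about 2 to 3 N at the tip moves it), and carries the lens up and down with it (19 mm per rad).
- lever_pivot (a point): Pivot of the lever, at microscope (0, -58, 215) mm, 10 mm outside the head's end face, between two cheeks 22 mm high, 32 mm over their outsides.
- lever_grip (a point): Centre of the lever's black crossbar, 14 mm thick and 34 mm long along the microscope's x, 76 mm from the pivot at the lever's tip; the steel arm between is 12 mm wide, 7 mm thick.
- slide_box: Wooden slide box, 65 x 95 x 34 mm, bystander; origin at the centre of its underside.
- bottle: Amber glass bottle, 40 mm across, 75 mm high, bystander; origin at the centre of its underside.
- dish: Shallow glass dish, 90 mm across, 16 mm high, bystander; origin at the centre of its underside.

How it is judged:
At the end, for the whole second after the job is handed in: The camera is at rest in the port, upright, its plug at least 15 mm deep (18 mm is fully home), within 4 mm of the port's centre and 0.15 rad of its direction, and the lever is down, within 0.1 rad of its lower stop (horizontal distance between camera and port below 0.004 m and z of camera in the frame of port below -0.015 m and angle between the x axis of camera and the x axis of port, either way round below 0.15 rad and angle between camera's own z axis and vertical below 0.1 rad and linear speed of camera below 0.02 m/s and value of joint lift_lever below 0.1 rad); the robot touches nothing.
It fails at once if the slide box, the bottle or the dish is moved more than 30 mm (distance of any of slide_box, bottle, dish from where it was at the start of the episode above 0.03 m).
It also fails if it takes over 45 s, if anything falls off the work surface, if the arm or the gripper's body presses on something with over 40 N, if the wrist force passes 120 N, or if a joint passes its speed limit or range.

## Robot

A 7-joint arm with a two-finger parallel gripper is mounted at the origin on the work surface. World frame = base frame: x ahead of the robot, y to its left, z up, the work surface at z = 0. Lengths are in m, angles in rad, forces in N, time in s.
With the tool pointing down it reaches from about 0.4 to 0.85 m from the base axis. Payload 10.4 kg.
Tool frame: the origin (TCP) lies at the very end of the fingers, on their centre line; the grasp point (between the pads) lies 19 mm behind it; z points along the fingers, y is the line along which they close (so a half turn about z gives the same grasp; the last joint's range is limited). The gripper opens to 87 mm and grips with 3 to 60 N. Pads are 19 mm wide; open, the fingers measure 117 mm over their backs; the gripper's body (75 mm by 190 mm) begins 51 mm behind the grasp point.
Start: joints at [1.23, 0.332, -0.065, 1.46, 0.022, 1.35, -0.088], TCP at [0.195, -0.594, 0.223] pointing down, gripper open.
Joint ranges: [-2.6, 2.6], [-0.5, 2.12], [-1.47, 1.34], [0.16, 2.42], [-1.27, 4.41], [0.06, 2.06], [-2.6, 2.6]. Speed limits (rad/s): [2.22, 2.22, 2.79, 2.79, 3.14, 3.14, 3.14].

## Interface

Orientations are given as a unit quaternion [x, y, z, w].
In Python, from bench import status, camera, order gives the robot as it stands.
- The arm moves only by the tool jog_arm, never from a script. Its argument "plan" is a list of rows, each a list of 7 numbers: the turn, a rotation vector about the tool's x, y, z in rad, then the shift along the tool's x, y, z in mm, then the opening, from -1 (shut) to 1 (fully open). A call has 1 to 12 rows; each row is the pose to reach, as a shift and turn from the pose commanded when the call began, along the tool's axes at that moment; what a row does not reach only later rows make up. A row lasts 1/10 s, in which the tool goes at most 50 mm and 8.59 degrees, less where a joint would pass 70% of its speed; a pose out of reach is approached as far as the arm can. A call with a gripper value outside its range is refused whole. The fingers move at their own pace and stop on an object; "squeeze" is the grip in N (left out, the last holds). Time passes only in rows, so rows that repeat a pose let the fingers close. It gives the time, the measured TCP pose, the force, the opening and the grip force at its end, in the units of the state.
- status.read_state(): the state, without advancing time (a new reading comes with each control period).
- camera(name): name is "side" or "top"; returns a dict with "image" (384x512x3 uint8, red, green, blue), "z_map" (384x512 float32, m along the optical axis (not along the pixel's ray), 0 where there is no reading), "fx", "fy", "cx", "cy" (pixels), "world_from_camera" (4x4, takes a point from camera to world coordinates). Camera axes: x right, y down, z forward; pixel columns grow to the right and rows downward; lengths in m; the calibration is good to about 2 mm. A picture is of the moment at which its call begins.
- order.close_job(): hands the job in; it is judged then, once.
The state is a dict: "time": time; "joint_positions": joint angles; "joint_vel": joint speeds; "joint_torque": joint torques, N m; "ee_pos": TCP position; "eef_rot": TCP orientation; "ft_force": force on the tool from outside, world axes, zero at the start; "torque": the same for the moment, N m; "width": finger opening in m; "grip_force": force on a finger pad.
Only numpy, scipy, OpenCV 4.12 (cv2) and the standard library are available. Lean on these libraries where they do the work, as an engineer would, in place of code of your own. Each camera call takes 0.05 s, during which the arm holds its last target. There are 200 camera calls.

## Working session

There is one attempt and no reset: what is moved stays moved. The work goes in short steps, Python scripts to look and compute and a tool call to move; the robot and the scene stay as the last step left them, time stands still between calls to the robot, and variables do not carry over. Pictures are saved under pics/ and viewed, at most 10 in all, crops included, and the job is handed in when it is done.

Besides the shell and the picture viewer there is one more tool, called after "Call:" as name(argument=value, ...), one argument or row to a line, values as JSON. jog_arm: Moves the arm, as the interface text tells. Its arguments: {"type":"object","properties":{"plan":{"type":"array"},"squeeze":{"type":"number"}},"required":["plan"]}

```bash
mkdir -p pics; ls; cat > look.py <<'E'
import numpy as np, cv2
from bench import status, camera, order
def grab(n,save=None):
    c=camera(n)
    if save: cv2.imwrite(f'pics/{save}.png',c['image'][:,:,::-1])
    return c
def cloud(c):
    z=c['z_map'];v,u=np.mgrid[:z.shape[0],:z.shape[1]]
    p=np.stack([(u-c['cx'])/c['fx']*z,(v-c['cy'])/c['fy']*z,z,np.ones_like(z)],-1)@c['world_from_camera'].T
    p=p[...,:3];p[z==0]=np.nan
    return p
E
python3 - <<'E'
from look import *
for n in('top','side'):
    c=grab(n,n+'0'); np.savez(n+'0.npz',**c); print(n,c['fx'],c['world_from_camera'].round(3).tolist())
print(status.read_state())
a,b=cv2.imread('pics/top0.png'),cv2.imread('pics/side0.png')
E
```

```text
pics
top 367.3105134671037 [[-0.015, -0.982, 0.189, 0.364], [-1.0, 0.016, 0.006, 0.041], [-0.009, -0.189, -0.982, 1.248], [0.0, 0.0, 0.0, 1.0]]
side 379.58068122100156 [[0.855, -0.402, 0.326, 0.241], [-0.518, -0.67, 0.532, -0.461], [0.004, -0.625, -0.781, 0.897], [0.0, 0.0, 0.0, 1.0]]
{'time': 0.1, 'joint_positions': array([ 1.23038996,  0.33280645, -0.06472344,  1.46086234,  0.02159681,
        1.3498794 , -0.08852105]), 'joint_vel': array([ 0.00160366, -0.00251134, -0.0006751 , -0.00433737, -0.00114267,
       -0.00054131,  0.00055591]), 'joint_torque': array([ 1.92849824e-03, -6.24548650e+01,  2.49188393e-02, -3.90719497e+01,
       -6.14181720e-02,  3.65694717e-02,  8.78550600e-05]), 'ee_pos': array([ 0.19520643, -0.59337221,  0.22183255]), 'eef_rot': array([ 9.87399675e-01,  1.58245014e-01, -1.22174803e-04, -6.18119916e-04]), 'ft_force': array([ 0.03665961, -0.48141791, -0.39776718]), 'torque': array([-0.01439442,  0.01565246, -0.03756918]), 'grip_force': 0.0, 'width': 0.08695528269277966}
```

View pics/top0.png

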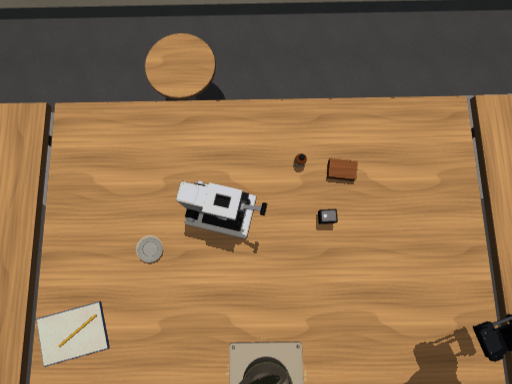

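View pics/side0.png

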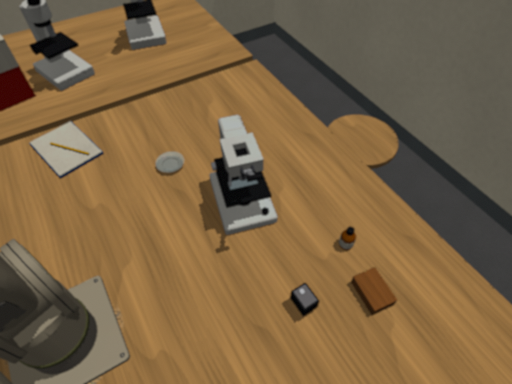

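Top view: microscope head at about (222,200), with the dark port at (222,201) and the lever bar at (263,209). The camera block is at (327,216), the bottle at (301,159), the box at (342,170) and the dish at (149,249). The side view agrees: port (241,150), block (305,298).

```bash
cat >> look.py <<'E'
def plane_pt(c,uv,h):
    uv=np.atleast_2d(uv);T=c['world_from_camera']
    d=np.c_[(uv[:,0]-c['cx'])/c['fx'],(uv[:,1]-c['cy'])/c['fy'],np.ones(len(uv))]@T[:3,:3].T
    return (T[:3,3]+d*((h-T[2,3])/d[:,2])[:,None])[:,:2]
def to_plane(c,h,ctr,half=.08,s=.0005):
    """rectified image of the plane z=h about ctr: column = +x, row = +y, s m per px"""
    n=int(2*half/s);g=np.arange(n)*s-half
    X,Y=np.meshgrid(ctr[0]+g,ctr[1]+g);T=np.linalg.inv(c['world_from_camera'])
    p=np.stack([X,Y,np.full_like(X,h),np.ones_like(X)],-1)@T.T
    return cv2.remap(c['image'],(p[...,0]/p[...,2]*c['fx']+c['cx']).astype('f4'),(p[...,1]/p[...,2]*c['fy']+c['cy']).astype('f4'),cv2.INTER_CUBIC)
def rect(mask,ctr,half=.08,s=.0005):
    """blob with its centre nearest the image centre -> world centre, sizes, angle"""
    cs,_=cv2.findContours(mask.astype('u1'),cv2.RETR_LIST,cv2.CHAIN_APPROX_NONE)
    cs=[k for k in cs if cv2.contourArea(k)>300]
    out=[]
    for k in cs:
        (a,b),(w,h),t=cv2.minAreaRect(k);m=cv2.moments(k)
        out.append((np.round([ctr[0]+a*s-half,ctr[1]+b*s-half],4),np.round([ctr[0]+m['m10']/m['m00']*s-half,ctr[1]+m['m01']/m['m00']*s-half],4),round(w*s*1e3,1),round(h*s*1e3,1),round(t,1)))
    return sorted(out,key=lambda o:np.hypot(*(o[0]-ctr)))[:4]
E
python3 - <<'E'
from look import *
pics=[]
for n,port,blk,lev in(('top',(222,201),(327,216),(263,209)),('side',(241,150),(305,298),(224,246))):
    c=dict(np.load(n+'0.npz'));P=cloud(c)
    print(n,'cloud port',P[port[1],port[0]].round(3),'blk',P[blk[1],blk[0]].round(3),'lever',P[lev[1],lev[0]].round(3))
    cp=plane_pt(c,port,.235)[0];cb=plane_pt(c,blk,.060)[0]
    A=to_plane(c,.235,cp);B=to_plane(c,.060,cb)
    print('port',cp.round(3));[print(' ',*o) for o in rect(cv2.cvtColor(A,cv2.COLOR_RGB2GRAY)<110,cp)]
    print('blk',cb.round(3));[print(' ',*o) for o in rect(cv2.cvtColor(B,cv2.COLOR_RGB2GRAY)<85,cb)]
    hm=(P[...,2]>.229)&(P[...,2]<.241)&(np.hypot(*(P[...,:2]-cp).transpose(2,0,1))<.2)
    q=(P[hm][:,:2]*1000).astype('f4');print('toppts',len(q),cv2.minAreaRect(q))
    m=(P[...,2]>.245)&(np.hypot(*(P[...,:2]-cp).transpose(2,0,1))<.2);print('above',m.sum(),P[m].mean(0).round(3),P[m][:,2].max(),P[m].min(0).round(3),P[m].max(0).round(3))
    pics.append(np.hstack([A,B]))
cv2.imwrite('pics/rect0.png',np.vstack(pics)[:,:,::-1][:600*2])
im=np.vstack(pics)[:,:,::-1];cv2.imwrite('pics/rect0.png',cv2.resize(im,None,fx=.9,fy=.9))
print(im.shape)
E
```

```text
top cloud port [0.538 0.121 0.213] blk [ 0.509 -0.208  0.061] lever [0.506 0.006 0.265]
port [0.535 0.119]
  [0.5364 0.1197] [0.5364 0.1198] 43.2 32.6 76.1
  [0.5087 0.1199] [0.4929 0.1142] 108.0 157.5 0.0
  [0.5849 0.184 ] [0.5848 0.1838] 30.5 5.1 78.4
  [0.4619 0.1704] [0.4594 0.1803] 14.5 56.5 0.0
blk [ 0.509 -0.208]
  [ 0.5119 -0.2133] [ 0.5115 -0.2131] 34.5 46.0 0.0
  [ 0.5001 -0.2057] [ 0.5008 -0.2046] 70.2 67.8 89.3
toppts 1457 ((542.6522827148438, 139.41665649414062), (216.95448303222656, 84.29902648925781), 75.865478515625)
above 98 [0.51  0.011 0.263] 0.27283898847667665 [ 0.492 -0.005  0.245] [0.526 0.033 0.273]
side cloud port [0.543 0.134 0.213] blk [ 0.507 -0.219  0.059] lever [0.423 0.029 0.001]
port [0.534 0.115]
  [0.5342 0.1179] [0.5344 0.1179] 41.6 32.5 76.8
  [0.5084 0.0977] [0.493  0.0699] 125.5 109.5 90.0
  [0.5147 0.0512] [0.515  0.0508] 7.9 15.7 64.7
  [0.5141 0.1865] [0.5144 0.1853] 20.4 13.1 71.6
blk [ 0.507 -0.219]
  [ 0.51   -0.2135] [ 0.5099 -0.2137] 32.3 44.7 1.3
  [ 0.4925 -0.2201] [ 0.4942 -0.2213] 76.7 66.5 1.2
toppts 1370 ((540.7196044921875, 139.30276489257812), (214.64205932617188, 84.56702423095703), 76.026123046875)
above 106 [0.506 0.003 0.264] 0.27058739679331356 [ 0.489 -0.006  0.246] [0.523 0.03  0.271]
(640, 640, 3)
```

View pics/rect0.png

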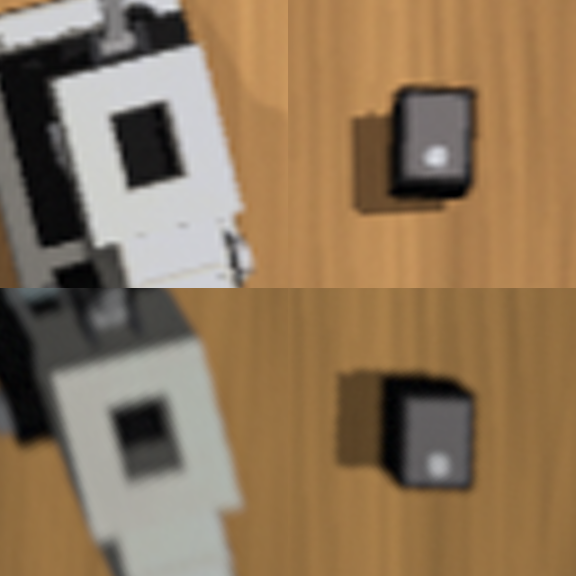

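The rectified views show the port as a clean 43x33 mm rectangle near (0.535,0.119), with the microscope's y axis at 76°. The block cover is near (0.511,-0.213) and square to the world axes. Sizes and heights match the task text. The lever tip is about (0.508,0.004,0.265), roughly 0.7 rad.

```bash
cat > go.py <<'E'
import sys,numpy as np
from scipy.spatial.transform import Rotation as R
from bench import status
def go(x,y,z,ang):
    """row to put the TCP at x,y,z pointing down, closing line (tool y) at ang degrees"""
    s=status.read_state();Q=R.from_quat(s['eef_rot'])
    a=np.radians(ang);ty=np.array([np.cos(a),np.sin(a),0]);tz=np.array([0,0,-1.])
    G=R.from_matrix(np.c_[np.cross(ty,tz),ty,tz])
    print('turn',(Q.inv()*G).as_rotvec().round(3),'shift',((Q.inv().apply(np.array([x,y,z])-s['ee_pos']))*1e3).round(1),'t',s['time'])
if __name__=='__main__': go(*map(float,sys.argv[1:]))
E
python3 go.py .5108 -.2134 .13 0
```

```text
turn [-1.000e-03 -1.000e-03 -1.253e+00] shift [ 418.5 -262.2   92.1] t 0.1
```

Call:
jog_arm(
  plan=[
    [0,0,-1.253,418.5,-262.2,60,1],
    [0,0,-1.253,418.5,-262.2,60,1],
    [0,0,-1.253,418.5,-262.2,60,1],
    [0,0,-1.253,418.5,-262.2,60,1],
    [0,0,-1.253,418.5,-262.2,60,1],
    [0,0,-1.253,418.5,-262.2,60,1],
    [0,0,-1.253,418.5,-262.2,60,1],
    [0,0,-1.253,418.5,-262.2,60,1],
    [0,0,-1.253,418.5,-262.2,60,1],
    [0,0,-1.253,418.5,-262.2,60,1],
    [0,0,-1.253,418.5,-262.2,92,1],
    [0,0,-1.253,418.5,-262.2,92,1],
  ],
)

```text
time: 1.3
ee_pos: [0.5091, -0.2119, 0.1269]
eef_rot: [0.706, 0.708, -0.001, -0.003]
ft_force: [-0.6, -1.5, -0.7]
width: 0.0867
grip_force: 0.0
```

```bash
python3 go.py .5108 -.2134 .026 0
```

```text
turn [-0.006 -0.003  0.003] shift [ -1.8   2.2 100.9] t 1.3
```

Call:
jog_arm(
  plan=[
    [0,0,0,-1,1,50,1],
    [0,0,0,-1,1,80,1],
    [0,0,0,-1,1,100,1],
    [0,0,0,-1,1,100,1],
    [0,0,0,-1,1,100,1],
  ],
)

```text
time: 1.8
ee_pos: [0.5119, -0.216, 0.0317]
eef_rot: [0.708, 0.707, -0.0, 0.0]
ft_force: [0.3, -0.3, 0.6]
width: 0.0868
grip_force: 0.0
```

```bash
python3 go.py .5108 -.2134 .026 0
```

```text
turn [ 0.     0.001 -0.002] shift [ 2.6 -1.1  5.7] t 1.8
```

Close, gripping moderately.

Call:
jog_arm(
  plan=[
    [0,0,0,2.5,-1,5.5,1],
    [0,0,0,2.5,-1,5.5,1],
    [0,0,0,2.5,-1,5.5,-1],
    [0,0,0,2.5,-1,5.5,-1],
    [0,0,0,2.5,-1,5.5,-1],
    [0,0,0,2.5,-1,5.5,-1],
    [0,0,0,2.5,-1,5.5,-1],
    [0,0,0,2.5,-1,5.5,-1],
  ],
  squeeze=25,
)

```text
time: 2.6
ee_pos: [0.511, -0.2124, 0.0251]
eef_rot: [0.707, 0.707, -0.0, 0.0]
ft_force: [0.0, -0.0, 0.4]
width: 0.0469
grip_force: 0.0
```

Call:
jog_arm(
  plan=[
    [0,0,0,0,0,0,-1],
    [0,0,0,0,0,0,-1],
    [0,0,0,0,0,-30,-1],
    [0,0,0,0,0,-80,-1],
    [0,0,0,0,0,-130,-1],
    [0,0,0,0,0,-180,-1],
    [0,0,0,0,0,-230,-1],
    [0,0,0,0,0,-280,-1],
    [0,0,0,0,0,-315,-1],
    [0,0,0,0,0,-315,-1],
    [0,0,0,0,0,-315,-1],
  ],
)

```text
time: 3.7
ee_pos: [0.5109, -0.2123, 0.3399]
eef_rot: [0.707, 0.707, -0.0, 0.0]
ft_force: [0.2, 0.5, -3.1]
width: 0.0442
grip_force: 24.9
```

```bash
python3 go.py .5353 .1188 .34 -14
```

```text
turn [0.    0.    0.244] shift [ 3.311e+02  2.440e+01 -2.000e-01] t 3.7
```

Call:
jog_arm(
  plan=[
    [0,0,0.244,40,3,0,-1],
    [0,0,0.244,90,7,0,-1],
    [0,0,0.244,140,10.5,0,-1],
    [0,0,0.244,190,14,0,-1],
    [0,0,0.244,240,18,0,-1],
    [0,0,0.244,290,21.5,0,-1],
    [0,0,0.244,331,24.4,0,-1],
    [0,0,0.244,331,24.4,0,-1],
    [0,0,0.244,331,24.4,10,-1],
    [0,0,0.244,331,24.4,30,-1],
    [0,0,0.244,331,24.4,40,-1],
    [0,0,0.244,331,24.4,40,-1],
  ],
)

```text
time: 4.9
ee_pos: [0.5345, 0.1168, 0.2975]
eef_rot: [0.789, 0.615, -0.002, -0.001]
ft_force: [0.5, 0.0, -2.2]
width: 0.0441
grip_force: 24.9
```

```bash
python3 - <<'E'
from look import *
s=status.read_state();print(s['ee_pos'],s['ft_force'])
c=grab('side');d=grab('top')
a=cv2.resize(c['image'][90:200,180:300],None,fx=4,fy=4,interpolation=2);b=cv2.resize(d['image'][140:250,170:290],None,fx=4,fy=4,interpolation=2)
cv2.imwrite('pics/over.png',cv2.resize(np.hstack([a,b]),None,fx=.8,fy=.8)[:,:,::-1])
E
python3 go.py .5353 .1188 .30 -14
```

```text
[0.5345164  0.11677412 0.29750032] [ 0.48027616  0.03938576 -2.22769904]
turn [-0.     0.    -0.001] shift [ 1.  -0.3 -0.1] t 5.0
```

View pics/over.png

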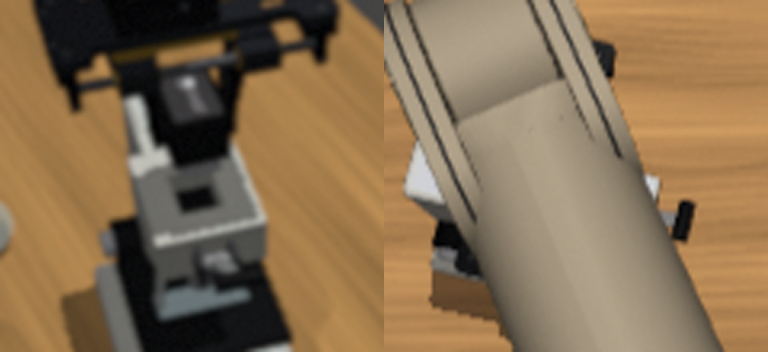

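The side view (left) shows the held block above and behind the visible port, with the lever in front. The top view is hidden by the arm. I'll check the block-to-port offset in the side view.

```bash
cat > off.py <<'E'
from look import *
def off():
    c=grab('side');P=cloud(c);s=status.read_state()
    t=np.radians(-14);M=np.array([[np.cos(t),np.sin(t)],[-np.sin(t),np.cos(t)]])
    q=P.copy();q[...,:2]=(P[...,:2]-[.5343,.1179])@M.T
    tcp=M@(s['ee_pos'][:2]-[.5343,.1179]);print('tcp in port frame(side)',(tcp*1e3).round(1),s['ee_pos'][2].round(4))
    b=s['ee_pos'][2]-.025
    g=cv2.cvtColor(c['image'],cv2.COLOR_RGB2GRAY)
    near=(abs(q[...,0])<.05)&(abs(q[...,1])<.05)
    f=near&(q[...,2]>b+.024)&(q[...,2]<b+.052)&(g<70)&(abs(q[...,0])<.015)
    print('front face y',(np.nanmedian(q[f][:,1])*1e3).round(1),f.sum(),'expected',-28)
    top=near&(abs(q[...,2]-b-.060)<.006)&(abs(q[...,0])<.02)&(abs(q[...,1])<.03)
    print('top n',top.sum(),'z',(np.nanmedian(q[top][:,2])-b).round(4),'mean',(q[top].mean(0)*1e3).round(1),'min/max',(q[top].min(0)*1e3).round(),(q[top].max(0)*1e3).round())
    fx=near&(q[...,2]>b+.024)&(q[...,2]<b+.052)&(abs(q[...,1]+.028)<.006)
    print('front x range',np.nanpercentile(q[fx][:,0],[1,50,99]).round(4),fx.sum())
    A=to_plane(c,b+.060,(.5343,.1179))
    cv2.imwrite('pics/cov.png',cv2.resize(A,(480,480))[:,:,::-1])
off()
E
python3 off.py
```

```text
tcp in port frame(side) [1.2 0.5] 0.3005
front face y -29.5 121 expected -28
top n 286 z 0.0581 mean [ 3.000e-01 -6.700e+00  3.335e+02] min/max [-20. -30. 330.] [ 20.  23. 337.]
front x range [-0.0211  0.0003  0.0217] 187
```

View pics/cov.png

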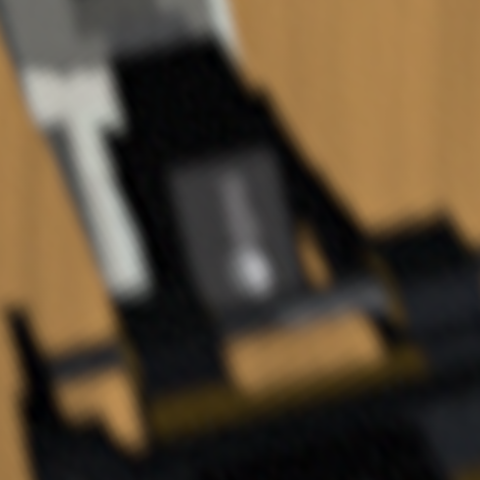

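The rectified crop shows the cover gripped squarely between the fingers. The measured offset in the port frame is x about +0.3 mm and y about -1 mm, so I'll correct that and go down to the mouth.

Call:
jog_arm(
  plan=[
    [0,0,0,1,-0.3,10,-1],
    [0,0,0,1,-0.3,25,-1],
    [0,0,0,1,-0.3,35,-1],
    [0,0,0,1,-0.3,38,-1],
    [0,0,0,1,-0.3,40,-1],
    [0,0,0,1,-0.3,42,-1],
    [0,0,0,1,-0.3,44,-1],
    [0,0,0,1,-0.3,44,-1],
  ],
)

```text
time: 5.85
ee_pos: [0.5353, 0.1197, 0.2559]
eef_rot: [0.788, 0.616, -0.0, 0.0]
ft_force: [0.3, 0.7, -2.3]
width: 0.0438
grip_force: 24.9
```

Call:
jog_arm(
  plan=[
    [0,0,0,0,0,2,-1],
    [0,0,0,0,0,4,-1],
    [0,0,0,0,0,6,-1],
    [0,0,0,0,0,8,-1],
    [0,0,0,0,0,10,-1],
    [0,0,0,0,0,12,-1],
    [0,0,0,0,0,13,-1],
    [0,0,0,0,0,14,-1],
    [0,0,0,0,0,14,-1],
  ],
)

```text
time: 6.75
ee_pos: [0.5353, 0.1197, 0.2421]
eef_rot: [0.788, 0.616, 0.0, 0.0]
ft_force: [0.2, 0.2, -1.7]
width: 0.0441
grip_force: 24.9
```

Call:
jog_arm(
  plan=[
    [0,0,0,0,0,0.5,-1],
    [0,0,0,0,0,0.5,1],
    [0,0,0,0,0,0.5,1],
    [0,0,0,0,0,0.5,1],
    [0,0,0,0,0,0.5,1],
    [0,0,0,0,0,-10,1],
    [0,0,0,0,0,-40,1],
    [0,0,0,0,0,-80,1],
    [0,0,0,0,0,-100,1],
    [0,0,0,0,0,-100,1],
  ],
)

```text
time: 7.75
ee_pos: [0.5363, 0.1203, 0.346]
eef_rot: [0.788, 0.616, 0.002, 0.001]
ft_force: [0.6, 0.2, 0.1]
width: 0.0868
grip_force: 0.0
```

```bash
python3 - <<'E'
from look import *
import go
C=np.array([.5353,.1192]);a=np.radians(76);y=np.array([np.cos(a),np.sin(a)])
p=C-y*.128;print(p);go.go(*p,.30,-14)
c=grab('side');P=cloud(c)
r=P[...,:2]-C;v=r@y
m=(P[...,2]>.2)&(P[...,2]<.3)&(v<-.075)&(v>-.16)&(abs(r@[y[1],-y[0]])<.025)
print(m.sum(),np.c_[v[m],P[m][:,2]].mean(0).round(4),v[m].min(),P[m][:,2].max())
m=(np.hypot(*r.transpose(2,0,1))<.025);print('top z',np.nanmedian(P[m][:,2]))
E
```

```text
[ 0.504334   -0.00499785]
turn [ 0.005 -0.002  0.   ] shift [-129.4   -1.    45.7] t 7.75
119 [-0.1151  0.261 ] -0.12614504774866855 0.27098036466946107
top z 0.27613293341208345
```

Call:
jog_arm(
  plan=[
    [0,0,0,-40,0,0,-1],
    [0,0,0,-80,-1,0,-1],
    [0,0,0,-120,-1,0,-1],
    [0,0,0,-120,-1,20,-1],
    [0,0,0,-120,-1,50,-1],
    [0,0,0,-120,-1,50,-1],
    [0,0,0,-120,-1,50,-1],
    [0,0,0,-120,-1,50,-1],
    [0,0,0,-120,-1,50,-1],
  ],
)

```text
time: 8.7
ee_pos: [0.5058, 0.0038, 0.2932]
eef_rot: [0.788, 0.616, 0.001, 0.001]
ft_force: [0.6, -1.1, 0.5]
width: 0.0232
grip_force: 0.0
```

```bash
python3 go.py .5065 .0037 .272 -14
```

```text
turn [ 0.002 -0.     0.001] shift [ 0.1  0.6 21.2] t 8.7
```

Call:
jog_arm(
  plan=[
    [0,0,0,0,0.5,0,-1],
    [0,0,0,0,0.5,10,-1],
    [0,0,0,-1,0.5,20,-1],
    [0,0,0,-4,0.5,28,-1],
    [0,0,0,-8,0.5,35,-1],
    [0,0,0,-11,0.5,42,-1],
    [0,0,0,-13.5,0.5,49,-1],
    [0,0,0,-15.5,0.5,56,-1],
    [0,0,0,-16.5,0.5,63,-1],
    [0,0,0,-17,0.5,68,-1],
    [0,0,0,-17,0.5,71,-1],
    [0,0,0,-17,0.5,71,-1],
  ],
)

```text
time: 9.9
ee_pos: [0.5018, -0.0132, 0.2218]
eef_rot: [0.788, 0.616, -0.0, 0.0]
ft_force: [-3.9, -1.9, 9.8]
width: -0.0001
grip_force: 4.8
```

Call:
jog_arm(
  plan=[
    [0,0,0,0,0,1,-1],
    [0,0,0,0,0,1.5,-1],
    [0,0,0,0,0,1.5,-1],
  ],
)

```text
time: 10.2
ee_pos: [0.5019, -0.0132, 0.2213]
eef_rot: [0.788, 0.616, 0.0, 0.001]
ft_force: [-8.2, -2.2, 19.0]
width: 0.0009
grip_force: 9.4
```

Call:
jog_arm(
  plan=[
    [0,0,0,0,0,-20,-1],
    [0,0,0,0,0,-60,-1],
    [0,0,0,-40,0,-100,-1],
    [0,0,0,-90,0,-100,-1],
    [0,0,0,-140,0,-100,-1],
    [0,0,0,-190,0,-100,-1],
    [0,0,0,-240,0,-100,-1],
    [0,0,0,-240,0,-100,-1],
    [0,0,0,-240,0,-100,-1],
  ],
)

```text
time: 11.1
ee_pos: [0.4434, -0.2468, 0.3189]
eef_rot: [0.789, 0.615, 0.0, -0.001]
ft_force: [0.0, -0.0, -0.9]
width: 0.0008
grip_force: 0.0
```

```bash
python3 - <<'E'
from look import *
C=np.array([.5353,.1192]);a=np.radians(76);y=np.array([np.cos(a),np.sin(a)])
P2=[]
for n in('top','side'):
    c=grab(n);P=cloud(c);r=P[...,:2]-C;v=r@y
    m=(P[...,2]>.18)&(P[...,2]<.3)&(v<-.115)&(v>-.16)&(abs(r@[y[1],-y[0]])<.025)
    print(n,m.sum(),np.c_[v[m],P[m][:,2]].mean(0).round(4),v[m].min(),P[m][:,2].max())
    m=(np.hypot(*r.transpose(2,0,1))<.015);print('top z',np.nanmedian(P[m][:,2]))
    u,w=(180,140) if n=='top' else (180,90)
    P2.append(cv2.resize(c['image'][w:w+110,u:u+120],None,fx=3,fy=3,interpolation=2))
cv2.imwrite('pics/end.png',np.hstack(P2)[:,:,::-1])
print(status.read_state()['ft_force'])
E
```

```text
top 79 [-0.1301  0.2199] -0.1398444070906604 0.22686057841945062
top z 0.2772927948164959
side 122 [-0.1338  0.2184] -0.14248021838024566 0.22421678515890464
top z 0.10767873610369783
[-0.11861887  1.71436121 -0.33224638]
```

View pics/end.png

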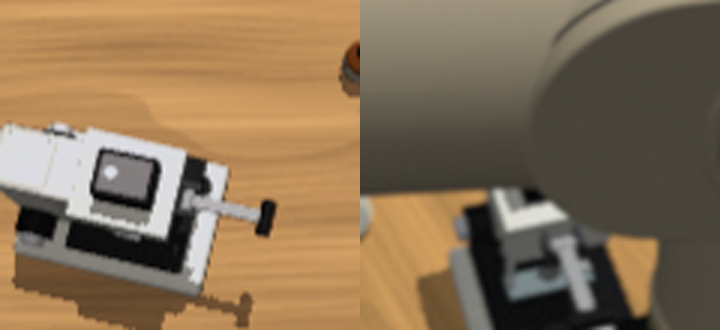

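The top view shows the block flush in the port with its top at 0.277 m, and the lever level with the bar top at about 0.222 m. The robot is clear, so I'm handing in.

```bash
python3 -c "
from bench import order;print(order.close_job())"
```

```text
the job is handed in; nothing more can be done
None
```

I plugged the camera block fully into the port, pushed the lever all the way down, moved the arm clear without going near the slide box, bottle or dish, and handed the job in at about 11 s; no verdict came back.

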